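Shift a sample under the lens through an L-shaped gate

TASK

Bring the sample under the lens by pushing the black knob with the fingertips: push its pin along the long leg of the L-shaped slot, round the corner, and fully home to the end of the short leg, then leave it there. Only push the knob, never pinch it between the fingers; do not touch the sample on the slide, and leave the loose samples, jar and screwdriver on the bench where they are.

Things in the scene. Friction and masses are not known exactly. Their poses are not given: they have to be found in the camera images.
- stage: gated specimen slide fixed to the bench: aluminium base 320 x 210 x 12 mm (x -60..260, y -150..60) under a steel gate plate (x -45..85, y -135..45 mm), top 34 mm above the bench. Origin on the bench below the slot's corner; x along the short leg, away from the robot; y along the long leg; z up. Yaw within 0.45 rad of the robot's frame
- slot_corner (a point): corner of the L-shaped slot, where the centrelines of its legs meet, on top of the gate plate (34 mm above the bench), straight above the stage's origin. The slot is 16 mm wide; the long leg's centreline comes from (0, -90) mm in the stage's frame
- slot_end (a point): where the pin's axis is when the pin is home in the short leg: (45, 0, 34) mm in the stage's frame. The pin is 12 mm thick and has 2 mm of play on all sides
- lens (a point): underside of the fixed lens tube (38 mm across, 60 to 96 mm above the bench), (190, 0, 60) mm in the stage's frame; its post stands at (240, 0) mm
- along (a joint): the pin's place along the long leg, m: 0 at the end away from the corner, 0.090 at the corner's centre, stop at 0.092; grows towards the stage's +y. Starts between 0 and 0.030. About 2 N of friction and a little damping; stays where it is left, no spring
- across (a joint): the pin's place along the short leg, m: 0 in the long leg, 0.045 home, stop at 0.047; grows towards the stage's +x. The slot's edge lets it grow only once the pin is at the corner (along above 0.088). Friction about 2 N, no spring
- knob_top (a point): centre of the top of the black square knob (30 x 30 mm over its faces, 42 to 72 mm above the bench) on the pin; in the stage's frame x = across, y = along - 0.090, z = 0.072 m. The knob cannot lift, tilt or turn; 8 mm of air lie between it and the gate plate
- knob_near: the near side face of the square knob (a 24 mm wide, 30 mm tall, 5 mm thick cheek; the corners of the knob are notched). Origin at the cheek's centre, 57 mm above the bench, 12.5 mm from the knob's axis towards the stage's -x; the outer surface is 2.5 mm further out. Same axes as the stage
- knob_far: the far side face of the square knob (a 24 mm wide, 30 mm tall, 5 mm thick cheek; the corners of the knob are notched). Origin at the cheek's centre, 57 mm above the bench, 12.5 mm from the knob's axis towards the stage's +x; the outer surface is 2.5 mm further out. Same axes as the stage
- knob_left: the left side face of the square knob (a 24 mm wide, 30 mm tall, 5 mm thick cheek; the corners of the knob are notched). Origin at the cheek's centre, 57 mm above the bench, 12.5 mm from the knob's axis towards the stage's +y; the outer surface is 2.5 mm further out. Same axes as the stage
- knob_right: the right side face of the square knob (a 24 mm wide, 30 mm tall, 5 mm thick cheek; the corners of the knob are notched). Origin at the cheek's centre, 57 mm above the bench, 12.5 mm from the knob's axis towards the stage's -y; the outer surface is 2.5 mm further out. Same axes as the stage
- specimen: the mounted sample on the slide: a black disc 30 mm across, 15 mm high with a metal face, clamped in a 44 mm holder on an arm that sticks out from under the gate plate. Moves with the knob, 145 mm from it towards the stage's +x; origin at the disc's underside, 35.5 mm above the bench. Ends up under the lens
- sample_a: a loose spare sample, black disc 32 mm across and 22 mm high, on the bench left of the stage; origin under its centre
- sample_b: a second loose spare sample, the same as the first, on the bench right of the stage, level with the specimen holder; origin under its centre
- jar: a small closed jar, 48 mm across, 60 mm high, on the bench right of the stage's long leg; origin under its centre
- driver: a screwdriver, 160 mm long, lying along the stage's x on the bench left of the stage; origin at its middle, on its underside

How it is judged:
By the outcome, as a careful person would: the job done as asked, in the order asked, and still so for the second after the job is handed in, with the robot touching nothing.
It also fails if it takes over 45 s, if anything falls off the work surface, if the arm or the gripper's body presses on something with over 40 N, if the wrist force passes 120 N, or if a joint passes its speed limit or range.

ROBOT

A 7-joint arm with a two-finger parallel gripper is mounted at the origin on the work surface. World frame = base frame: x ahead of the robot, y to its left, z up, the work surface at z = 0. Lengths are in m, angles in rad, forces in N, time in s.
With the tool pointing down it reaches from about 0.4 to 0.875 m from the base axis. Payload 6.5 kg.
Tool frame: the origin (TCP) lies between the finger pads; the fingertips stand bot.tip_extent ahead of it and the grasp point (between the pads) lies 5 mm behind it (bot.tip_extent is the distance from the TCP to the fingertips, in m); z points along the fingers, x is the direction in which the jaws open and shut, and the axes are right-handed (so a half turn about z gives the same grasp; the last joint's range is limited). The gripper opens to 88 mm and grips with 3 to 60 N. Pads are 18 mm wide; open, the fingers measure 123 mm over their backs; the gripper's body (75 mm by 187 mm) begins 45 mm behind the grasp point.
Start: joints at [1.049, 0.536, -0.004, 1.538, 0.003, 1.067, -0.071], TCP at [0.286, -0.584, 0.253] pointing down, gripper open.
Joint ranges: [-2.7, 2.7], [-0.37, 2.16], [-1.27, 1.26], [0.24, 2.4], [-1.31, 4.45], [0.19, 1.91], [-2.76, 2.76]. Speed limits (rad/s): [2.39, 2.39, 3.14, 3.14, 3.14, 3.14, 3.14].

INTERFACE

Orientations are given as a unit quaternion [x, y, z, w].
In Python, from station import telemetry, cams, bot gives the robot as it stands.
- The arm moves only by the tool carry_out, never from a script. Its argument "plan" is one flat list of numbers, 4 for each row, row after row: the shift along the tool's x, y, z in m, then the turn about the tool's z in degrees. A call has 1 to 8 rows; each row is the pose to reach, as a shift and turn from the pose commanded when the call began, along the tool's axes at that moment; what a row does not reach only later rows make up. A row lasts 1/10 s, in which the tool goes at most 50 mm and 8.59 degrees, less where a joint would pass 70% of its speed; a pose out of reach is approached as far as the arm can. A call with a gripper value outside its range is refused whole. "claw" is the closure, from 0 (fully open) to 1 (shut), set as the call begins (left out, the last holds). The fingers move at their own pace and stop on an object; "grip_force" is the grip in N (left out, the last holds). Time passes only in rows, so rows that repeat a pose let the fingers close. It gives the time, the measured TCP pose, the force and the opening at its end, in the units of the state.
- telemetry.read_state(): the state, without advancing time (a new reading comes with each control period).
- cams.capture(name): name is "scene" or "top" or "wrist"; returns (picture, depth): 420x560x3 uint8, red, green, blue; 420x560 float32, m along the optical axis (not along the pixel's ray), 0 where there is no reading.
- cams.camera_model(name): a dict with "camera_matrix" (3x3 intrinsics, pixels), "D" ([k1, k2, p1, p2, k3] as OpenCV has them; the pictures are not rectified), "cam_to_world" (4x4, takes a point from camera to world coordinates). Camera axes: x right, y up, looking along -z (the intrinsics and any distortion apply to the point x, -y, -z); pixel columns grow to the right and rows downward; lengths in m; the calibration is good to about 2 mm. A picture is of the moment at which its call begins: read the wrist's pose just before it. camera_model takes no time and is no camera call; for the wrist camera it gives the pose at the moment of the call.
- bot.close_job(): hands the job in, once; it reports no verdict.
The state is a dict: "t": time; "joint_pos": joint angles; "dq": joint speeds; "joint_torque": joint torques, N m; "ee_pos": TCP position; "eef_rot": TCP orientation; "contact_force": force on the tool from outside, world axes, zero at the start; "moment": the same for the moment, N m; "opening": finger opening in m.
Only numpy, scipy, OpenCV 4.12 (cv2) and the standard library are available. Lean on these libraries where they do the work, as an engineer would, in place of code of your own. Each camera call takes 0.05 s, during which the arm holds its last target.

## Working session

There is one attempt and no reset: what is moved stays moved. The work goes in short steps, Python scripts to look and compute and a tool call to move; the robot and the scene stay as the last step left them, time stands still between calls to the robot, and variables do not carry over. Pictures are saved under pics/ and viewed, and the job is handed in when it is done.

Besides the shell and the picture viewer there is one more tool, called as name(argument=value, ...) on one line, values as JSON. carry_out: Moves the arm, as the interface text tells. Its arguments: {"type":"object","properties":{"plan":{"type":"array"},"claw":{"type":"number"},"grip_force":{"type":"number"}},"required":["plan"]}

```bash
mkdir -p pics; ls
python3 - <<'E'
from station import telemetry, cams, bot
import cv2
s=telemetry.read_state()
for k,v in s.items(): print(k,v)
print(bot.tip_extent)
for n in ("scene","top"):
    p,d=cams.capture(n); cv2.imwrite(f"pics/{n}0.png",p[:,:,::-1])
    m=cams.camera_model(n); print(n,m)
E
```

```text
pics
t 0.0
joint_pos [ 1.04881823  0.53716406 -0.00442832  1.53885437  0.00264601  1.06729967
 -0.07117822]
dq [-0.00021505  0.00050138 -0.0007216   0.00038079 -0.00103913  0.00118645
 -0.00032138]
joint_torque [ 6.22257921e-04 -5.70986438e+01  9.91027616e-01 -2.51609033e+01
 -5.64074737e-02  1.78716634e-02  1.31625006e-04]
ee_pos [ 0.28581677 -0.583137    0.25184785]
eef_rot [ 8.48603611e-01 -5.29028516e-01 -7.71740702e-04 -3.79974161e-04]
contact_force [ 0.76350965 -0.23808614 -0.42965511]
moment [0.02504585 0.03103762 0.04955157]
opening 0.08796005713389657
0.014
scene {'camera_matrix': array([[383.06911491,   0.        , 277.78545991],
       [  0.        , 383.06911491, 204.57473341],
       [  0.        ,   0.        ,   1.        ]]), 'D': array([-0.07109648,  0.        ,  0.        ,  0.        ,  0.        ]), 'cam_to_world': array([[-0.85845862, -0.32734929,  0.39483066,  0.88628278],
       [ 0.51241014, -0.51436542,  0.68765112,  0.49121746],
       [-0.02201487,  0.79263526,  0.60929852,  0.51222564],
       [ 0.        ,  0.        ,  0.        ,  1.        ]])}
top {'camera_matrix': array([[411.07493629,   0.        , 275.81239867],
       [  0.        , 411.07493629, 208.06587957],
       [  0.        ,   0.        ,   1.        ]]), 'D': array([-0.07989128,  0.        ,  0.        ,  0.        ,  0.        ]), 'cam_to_world': array([[ 0.09441456,  0.97520327, -0.2001611 ,  0.50120276],
       [-0.99552899,  0.09305443, -0.01621414,  0.02022613],
       [ 0.0028138 ,  0.20079703,  0.97962883,  0.75149371],
       [ 0.        ,  0.        ,  0.        ,  1.        ]])}
```

View pics/scene0.png

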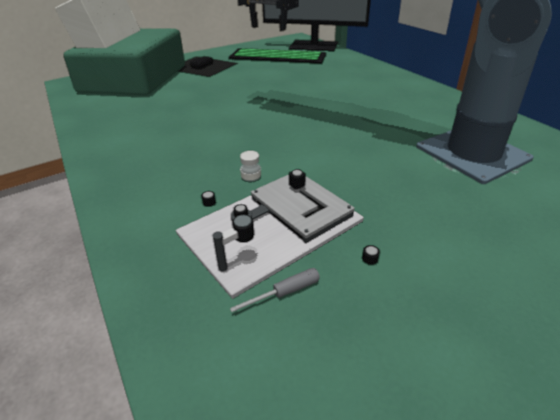

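View pics/top0.png

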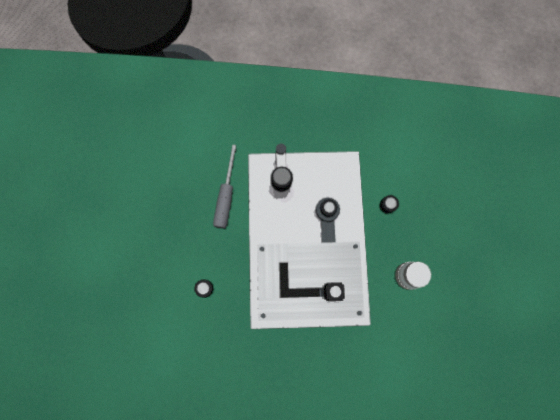

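The top view shows the slot's corner near (284,293), the long leg running right to the knob at (334,292), and the short leg running up to (284,265). The lens is at (282,180) and the specimen at (328,209). I'll measure these on planes of known height.

```bash
cat > h.py <<'E'
import numpy as np, cv2
from station import telemetry, cams, bot
def ray(m,px):
    px=np.array(px,float).reshape(-1,1,2)
    u=cv2.undistortPoints(px,m["camera_matrix"],m["D"]).reshape(-1,2)
    d=np.c_[u[:,0],-u[:,1],-np.ones(len(u))]
    T=m["cam_to_world"]; return T[:3,3],d@T[:3,:3].T
def onplane(m,px,z):
    o,d=ray(m,px); return (o+d*((z-o[2])/d[:,2])[:,None])
def proj(m,P):
    T=np.linalg.inv(m["cam_to_world"]); P=np.atleast_2d(P)@T[:3,:3].T+T[:3,3]
    return cv2.projectPoints(np.c_[P[:,0],-P[:,1],-P[:,2]].reshape(-1,1,3),np.zeros(3),np.zeros(3),m["camera_matrix"],m["D"])[0].reshape(-1,2)
E
python3 - <<'E'
from h import *
p,d=cams.capture("top"); m=cams.camera_model("top")
np.save("top.npy",p)
c=p[140:340,200:440,::-1]; cv2.imwrite("pics/zoom.png",cv2.resize(c,None,fx=3.3,fy=3,interpolation=cv2.INTER_CUBIC)[:600,:800])
# base contour: non green, bright
hsv=cv2.cvtColor(p,cv2.COLOR_RGB2HSV)
mask=((hsv[...,1]<60)&(hsv[...,2]>90)).astype(np.uint8); mask[:140]=0
mask=cv2.morphologyEx(mask,cv2.MORPH_CLOSE,np.ones((9,9)))
cs=max(cv2.findContours(mask,0,1)[0],key=cv2.contourArea); print(cv2.boundingRect(cs))
W=onplane(m,cs.reshape(-1,2),0.012)[:,:2].astype(np.float32)
r=cv2.minAreaRect(W); print(r); print(cv2.boxPoints(r))
E
```

```text
(248, 151, 123, 178)
((0.6062062978744507, -0.02834002673625946), (0.3210238516330719, 0.21080173552036285), 6.92395544052124)
[[ 0.43415868  0.05694214]
 [ 0.45957124 -0.15232223]
 [ 0.7782539  -0.11362219]
 [ 0.75284135  0.09564218]]
```

View pics/zoom.png

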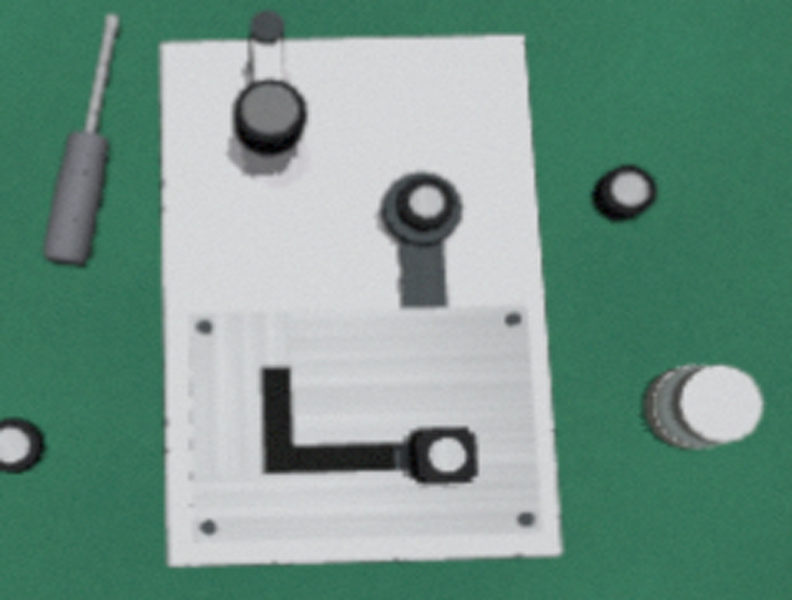

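Run:
```python
from h import *
m=cams.camera_model("top"); p=np.load("top.npy")
a=np.deg2rad(6.924); R=np.array([[np.cos(a),-np.sin(a)],[np.sin(a),np.cos(a)]])
O=np.array([.60621,-.02834])-R@[.1,-.045]; print("O",O)
S=lambda w:(w[:,:2]-O)@R
f=lambda X:np.array([[200+x/3.3,140+y/3] for x,y in X])
print("slot pts",S(onplane(m,f([(263,472),(293,446),(263,368),(290,368)]),.034)).round(4), "expect (-8,8),(8,-8),(53,8),(53,-8)")
print("screws",S(onplane(m,f([(204,327),(513,319),(526,519),(208,527)]),.034)).round(4))
# knob top
g=cv2.cvtColor(p,cv2.COLOR_RGB2GRAY)
print("knob white cap",S(onplane(m,f([(447,454)]),.072)).round(4))
print("knob corners",S(onplane(m,f([(412,430),(474,428),(477,478),(414,480)]),.072)).round(4))
print("specimen",S(onplane(m,f([(428,202)]),.0505)).round(4))
print("lens top",S(onplane(m,f([(270,108)]),.096)).round(4), "exp 190,0")
print("jar top",S(onplane(m,f([(720,404)]),.06)).round(4))
print("samples",S(onplane(m,f([(630,189),(12,446)]),.022)).round(4))
# scene check
p2,_=cams.capture("scene"); cv2.imwrite("pics/scz.png",cv2.resize(p2[160:280,170:370,::-1],None,fx=4,fy=4,interpolation=cv2.INTER_CUBIC))
```

```text
O [0.50151444 0.00427654]
slot pts [[-0.0075  0.0074]
 [ 0.0067 -0.0086]
 [ 0.0516  0.0058]
 [ 0.0513 -0.0084]] expect (-8,8),(8,-8),(53,8),(53,-8)
screws [[ 0.0762  0.0364]
 [ 0.0764 -0.128 ]
 [-0.038  -0.1279]
 [-0.0375  0.0366]]
knob white cap [[-0.0001 -0.0832]]
knob corners [[ 0.0133 -0.0664]
 [ 0.0135 -0.0973]
 [-0.0134 -0.0973]
 [-0.0134 -0.0662]]
specimen [[ 0.1441 -0.0839]]
lens top [[ 0.1898 -0.0009]] exp 190,0
jar top [[ 0.0227 -0.2263]]
samples [[ 0.1551 -0.2008]
 [ 0.0103  0.1399]]
```

View pics/scz.png

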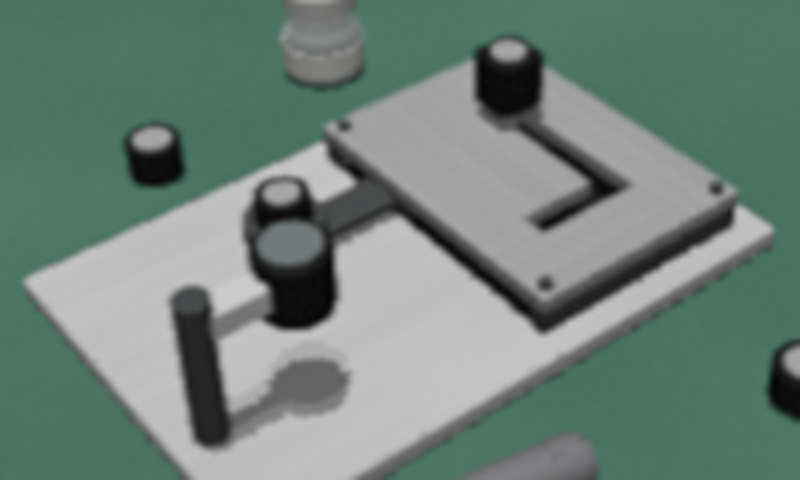

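Stage pose: origin at (0.5015, 0.0043), yaw 6.92°. The slot, lens and specimen cross-checks agree to about 1–2 mm. The knob is at stage (0, -0.083). Next is a helper that gives tool-frame moves from stage targets.

```bash
cat >> h.py <<'E'
from scipy.spatial.transform import Rotation as Ro
A=np.deg2rad(6.924); R2=np.array([[np.cos(A),-np.sin(A)],[np.sin(A),np.cos(A)]]); O=np.array([.5015,.0043])
def where(s=None):
    s=s or telemetry.read_state(); q=Ro.from_quat(s["eef_rot"]).as_matrix()
    st=(np.array(s["ee_pos"][:2])-O)@R2; yaw=np.rad2deg(np.arctan2(q[1,0],q[0,0]))-6.924
    return np.r_[st,s["ee_pos"][2]],yaw,q
def go(x,y,z):
    s=telemetry.read_state(); c,yaw,q=where(s)
    w=np.r_[O+R2@[x,y],z]-s["ee_pos"]
    print("now st",c.round(4),"toolx yaw rel stage %.2f"%yaw,"shift",(q.T@w).round(4),"turn to -90: %.2f"%(yaw+90),"F",(np.array(s["contact_force"])).round(1),"t",s["t"],"op",round(s["opening"],4))
E
python3 -c "
from h import *
go(0,-.15,.20)"
```

```text
now st [-0.2848 -0.5574  0.2522] toolx yaw rel stage -70.80 shift [-0.291  -0.4029  0.0525] turn to -90: 19.20 F [-0.3  0.1 -1. ] t 0.2 op 0.0885
```

carry_out(plan=[-0.036, -0.05, 0.006, 4, -0.073, -0.1, 0.013, 8, -0.11, -0.15, 0.02, 12, -0.146, -0.2, 0.026, 16, -0.182, -0.25, 0.033, 19.2, -0.218, -0.3, 0.04, 19.2, -0.255, -0.35, 0.046, 19.2, -0.291, -0.403, 0.0525, 19.2], claw=1, grip_force=10)

```text
t: 1.0
ee_pos: [0.4729, -0.2303, 0.2104]
eef_rot: [0.748, -0.663, 0.0, 0.0]
contact_force: [0.6, 0.1, 0.1]
opening: 0.0258
```

```bash
python3 -c "
from h import *
go(0,-.15,.12)"
```

```text
now st [-0.0567 -0.2294  0.2104] toolx yaw rel stage -90.01 shift [-0.0794 -0.0567  0.0904] turn to -90: -0.01 F [0.6 0.1 0.1] t 1.0 op 0.0258
```

carry_out(plan=[0, 0, 0, 0, 0, 0, 0, 0, 0, 0, 0, 0])

```text
t: 1.3
ee_pos: [0.4716, -0.2336, 0.2104]
eef_rot: [0.748, -0.664, 0.0, 0.0]
contact_force: [-0.0, -0.3, 0.1]
opening: 0.0022
```

```bash
python3 -c "
from h import *
go(0,-.15,.12)"
```

```text
now st [-0.0583 -0.2325  0.2104] toolx yaw rel stage -90.11 shift [-0.0827 -0.0582  0.0904] turn to -90: -0.11 F [-0.  -0.3  0.1] t 1.3 op 0.0022
```

carry_out(plan=[-0.03, -0.02, 0.03, 0, -0.06, -0.04, 0.06, 0, -0.083, -0.058, 0.09, 0, -0.083, -0.058, 0.09, 0, -0.083, -0.058, 0.09, 0])

```text
t: 1.8
ee_pos: [0.5192, -0.1442, 0.12]
eef_rot: [0.748, -0.664, -0.0, 0.001]
contact_force: [0.5, -1.3, 1.2]
opening: 0.0005
```

```bash
python3 -c "
from h import *
go(0,-.15,.062)
p,_=cams.capture('top'); cv2.imwrite('pics/t1.png',cv2.resize(p[140:340,200:440,::-1],None,fx=3.3,fy=3)[:600,:800])
p,_=cams.capture('wrist'); cv2.imwrite('pics/w1.png',p[:,:,::-1])"
```

```text
now st [-0.0003 -0.1496  0.12  ] toolx yaw rel stage -90.08 shift [ 0.0004 -0.0004  0.058 ] turn to -90: -0.08 F [ 0.5 -1.3  1.2] t 1.8 op 0.0005
```

View pics/t1.png

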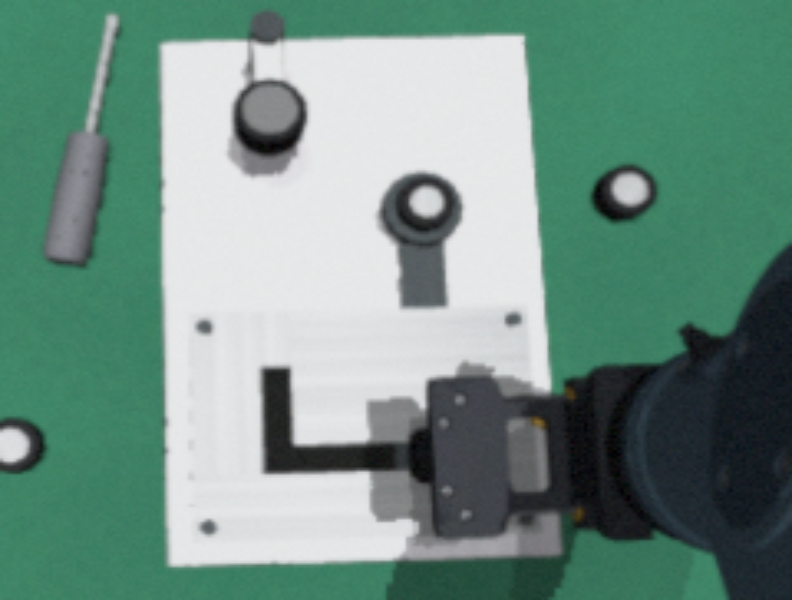

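View pics/w1.png

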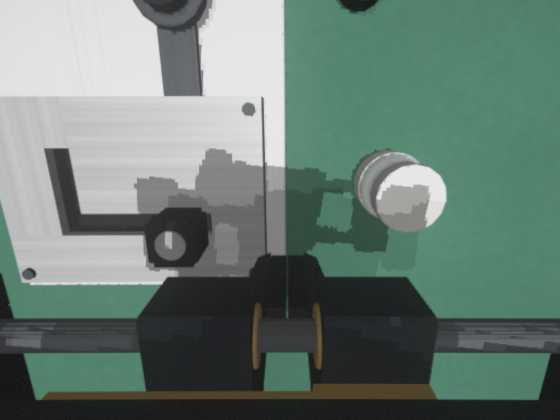

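The wrist view shows narrow fingertips around (288,270) with wide blocks on each side, near (200,330) and (370,330). The depth image will tell me how far those blocks sit above the tips.

```bash
python3 -c "
from h import *
c,y,q=where(); P0=np.array(telemetry.read_state()['ee_pos'])
m=cams.camera_model('wrist'); p,d=cams.capture('wrist')
for px in [(275,258),(288,262),(300,258),(270,285),(262,290),(315,290),(190,285),(165,300),(400,285),(240,285),(200,330),(288,330),(150,340),(70,330),(240,310),(240,290)]:
    o,r=ray(m,[px]); z=d[px[1],px[0]]; w=o+r[0]*z; print(px,z,'tool mm',((w-P0)@q*1000).round(0))
"
```

```text
(275, 258) 0.15366903 tool mm [-6. -9.  8.]
(288, 262) 0.15046449 tool mm [ 0. -8.  5.]
(300, 258) 0.15581787 tool mm [ 6. -8. 10.]
(270, 285) 0.12895365 tool mm [ -7.  -9. -18.]
(262, 290) 0.12485502 tool mm [-10.  -9. -22.]
(315, 290) 0.124327146 tool mm [ 10.  -9. -22.]
(190, 285) 0.08015261 tool mm [-24. -33. -61.]
(165, 300) 0.07454951 tool mm [-28. -33. -67.]
(400, 285) 0.0810861 tool mm [ 28. -33. -61.]
(240, 285) 0.08118189 tool mm [-12. -33. -60.]
(200, 330) 0.06867118 tool mm [-19. -30. -74.]
(288, 330) 0.07632984 tool mm [ -0. -25. -68.]
(150, 340) 0.06756271 tool mm [-29. -29. -76.]
(70, 330) 0.07705778 tool mm [-51. -25. -67.]
(240, 310) 0.07087203 tool mm [-11. -33. -71.]
(240, 290) 0.076805644 tool mm [-11. -34. -65.]
```

The fingertips are slim with 18 mm wide pads, and the body starts about 60 mm behind the TCP. Descending to z = 0.062.

carry_out(plan=[0, 0, 0.03, 0, 0, 0, 0.058, 0, 0, 0, 0.058, 0, -0.01, 0, 0.058, 0, -0.02, 0, 0.058, 0, -0.02, 0, 0.058, 0])

```text
t: 2.55
ee_pos: [0.5184, -0.1208, 0.0639]
eef_rot: [0.749, -0.662, 0.001, -0.001]
contact_force: [-0.4, 0.7, 0.4]
opening: 0.0002
```

```bash
python3 -c "
from h import *
go(0,-.115,.062)"
```

```text
now st [ 0.0017 -0.1262  0.0639] toolx yaw rel stage -89.86 shift [-0.0112  0.0016  0.0019] turn to -90: 0.14 F [-0.4  0.7  0.4] t 2.55 op 0.0002
```

carry_out(plan=[-0.004, 0.001, 0.001, 0, -0.008, 0.001, 0.001, 0, -0.012, 0.001, 0.001, 0, -0.016, 0.001, 0.001, 0, -0.02, 0.001, 0.001, 0, -0.024, 0.001, 0.001, 0, -0.028, 0.001, 0.001, 0])

```text
t: 3.25
ee_pos: [0.5132, -0.0954, 0.0615]
eef_rot: [0.748, -0.663, 0.0, 0.0]
contact_force: [0.4, -2.7, 1.3]
opening: 0.0005
```

```bash
python3 -c "
from h import *
go(0,-.026,.062)
p,_=cams.capture('scene'); cv2.imwrite('pics/s2.png',cv2.resize(p[160:280,170:370,::-1],None,fx=4,fy=4))
p,_=cams.capture('wrist'); cv2.imwrite('pics/w2.png',p[:,:,::-1])"
```

```text
now st [-0.0004 -0.1004  0.0615] toolx yaw rel stage -90.04 shift [-0.0744 -0.0003 -0.0005] turn to -90: -0.04 F [ 0.4 -2.7  1.3] t 3.25 op 0.0005
```

View pics/s2.png

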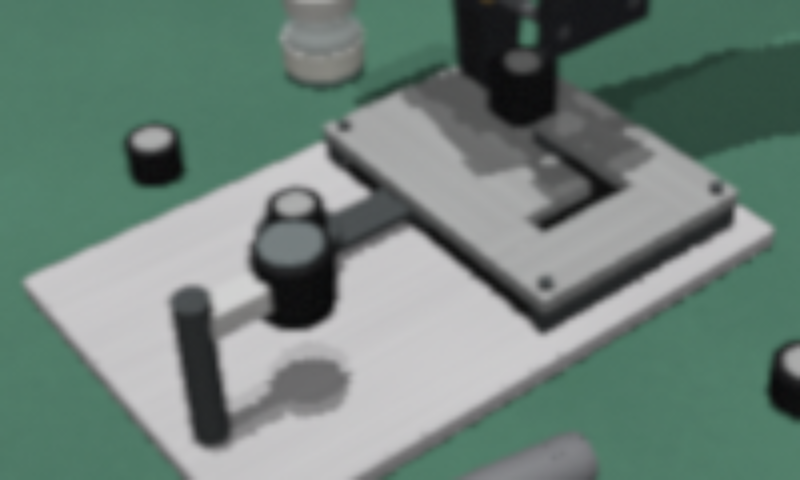

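View pics/w2.png

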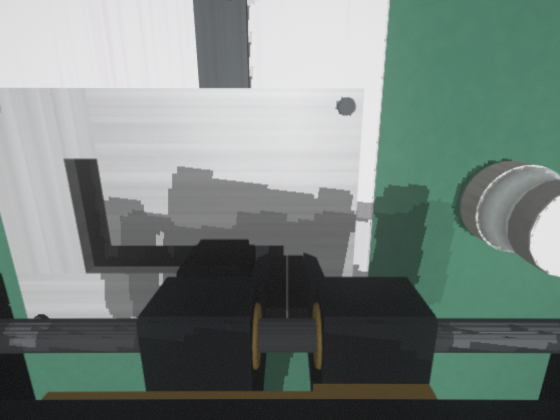

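The knob has moved: its cap went from crop pixel (508,50) to (522,63). I'll get its position, which gives the finger offset.

```bash
python3 -c "
from h import *
m=cams.camera_model('scene')
for c in [(508,50),(522,63)]:
    w=onplane(m,[(170+c[0]/4,160+c[1]/4)],.072)[0]; print((w[:2]-O)@R2)"
```

```text
[-0.00194245 -0.08400759]
[ 0.00047888 -0.06978352]
```

carry_out(plan=[-0.008, 0, 0, 0, -0.016, 0, 0, 0, -0.024, 0, 0, 0, -0.032, 0, 0, 0, -0.04, 0, 0, 0, -0.048, 0, 0, 0, -0.056, 0, 0, 0, -0.06, 0, 0, 0])

```text
t: 4.15
ee_pos: [0.5057, -0.0344, 0.0614]
eef_rot: [0.749, -0.663, -0.0, -0.0]
contact_force: [0.6, -2.3, -0.3]
opening: 0.0002
```

```bash
python3 -c "
from h import *
go(0,-.030,.062)
p,_=cams.capture('scene'); cv2.imwrite('pics/s3.png',cv2.resize(p[160:280,170:370,::-1],None,fx=4,fy=4))
p,_=cams.capture('wrist'); cv2.imwrite('pics/w3.png',p[:,:,::-1])"
```

```text
now st [-0.0005 -0.039   0.0614] toolx yaw rel stage -89.94 shift [-0.009  -0.0005 -0.0006] turn to -90: 0.06 F [ 0.6 -2.3 -0.3] t 4.15 op 0.0002
```

View pics/s3.png

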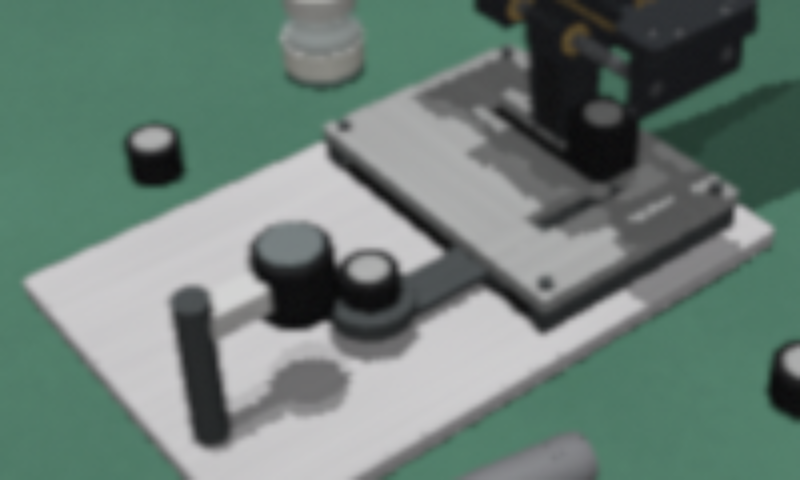

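```bash
python3 -c "
from h import *
m=cams.camera_model('scene')
for c,z in [((603,111),.072),((370,267),.0505)]:
    w=onplane(m,[(170+c[0]/4,160+c[1]/4)],z)[0]; print((w[:2]-O)@R2)"
```

```text
[-0.00236317 -0.01095399]
[ 0.14367236 -0.00912937]
```

carry_out(plan=[-0.002, 0, 0, 0, -0.004, 0, 0, 0, -0.006, 0, 0, 0, -0.008, 0, 0, 0, -0.009, 0, 0, 0, -0.009, 0, 0, 0])

```text
t: 4.85
ee_pos: [0.5047, -0.0266, 0.0614]
eef_rot: [0.749, -0.663, -0.0, 0.0]
contact_force: [-0.2, -1.5, -0.1]
opening: 0.0005
```

```bash
python3 -c "
from h import *
go(0,-.029,.062)"
```

```text
now st [-0.0005 -0.031   0.0614] toolx yaw rel stage -90.00 shift [-0.002  -0.0005 -0.0006] turn to -90: 0.00 F [-0.2 -1.5 -0.1] t 4.85 op 0.0005
```

Advancing in 1 mm steps to feel for the stop.

carry_out(plan=[-0.001, 0, 0, 0, -0.002, 0, 0, 0, -0.002, 0, 0, 0])

```text
t: 5.15
ee_pos: [0.5045, -0.0246, 0.0614]
eef_rot: [0.749, -0.663, -0.0, 0.0]
contact_force: [-1.0, -1.5, -0.9]
opening: 0.0002
```

carry_out(plan=[-0.001, 0, 0, 0, -0.001, 0, 0, 0, -0.001, 0, 0, 0])

```text
t: 5.45
ee_pos: [0.5044, -0.0238, 0.0614]
eef_rot: [0.748, -0.663, -0.0, 0.0]
contact_force: [-0.2, -1.9, 0.1]
opening: -0.0
```

```bash
python3 -c "
from h import *
go(0,-.029,.062)
p,_=cams.capture('scene'); cv2.imwrite('pics/s4.png',cv2.resize(p[160:280,170:370,::-1],None,fx=4,fy=4))"
```

```text
now st [-0.0006 -0.0282  0.0614] toolx yaw rel stage -90.01 shift [ 0.0008 -0.0005 -0.0006] turn to -90: -0.01 F [-0.2 -1.9  0.1] t 5.45 op -0.0
```

View pics/s4.png

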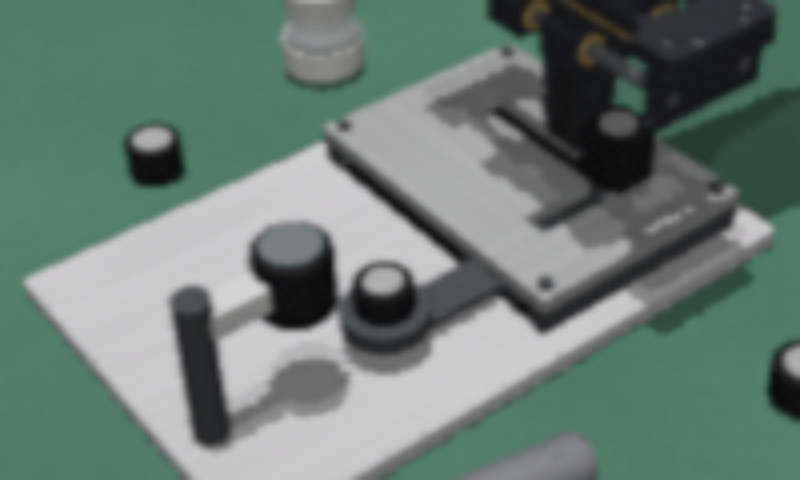

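```bash
python3 -c "
from h import *
m=cams.camera_model('scene')
for c,z in [((618,123),.072),((384,279),.0505)]:
    w=onplane(m,[(170+c[0]/4,160+c[1]/4)],z)[0]; print((w[:2]-O)@R2)"
```

```text
[-0.00104824  0.00130045]
[0.14362545 0.00168941]
```

carry_out(plan=[-0.001, 0, 0, 0, -0.001, 0, 0, 0, -0.001, 0, 0, 0])

```text
t: 5.8
ee_pos: [0.5043, -0.0236, 0.0614]
eef_rot: [0.748, -0.663, 0.0, 0.0]
contact_force: [0.1, -5.1, -1.0]
opening: 0.0006
```

The force rose to 5 N with almost no travel, so the along stop (0.092) is reached. Now I back off and go round to the near face.

carry_out(plan=[0.015, 0, 0, 0, 0.032, 0, 0, 0, 0.032, 0.025, 0, 0, 0.032, 0.05, 0, 0, 0.032, 0.05, 0, 0, 0.005, 0.05, 0, 0, -0.026, 0.05, 0, 0, -0.026, 0.05, 0, 0])

```text
t: 6.6
ee_pos: [0.4524, 0.0023, 0.0617]
eef_rot: [0.751, -0.661, -0.001, -0.002]
contact_force: [0.1, 0.2, -0.5]
opening: 0.0004
```

```bash
python3 -c "
from h import *
go(-.024,.001,.062)
p,_=cams.capture('scene'); cv2.imwrite('pics/s5.png',cv2.resize(p[160:280,170:370,::-1],None,fx=4,fy=4))"
```

```text
now st [-0.049   0.004   0.0617] toolx yaw rel stage -89.61 shift [ 0.0031 -0.025  -0.0003] turn to -90: 0.39 F [ 0.1  0.2 -0.5] t 6.6 op 0.0004
```

View pics/s5.png

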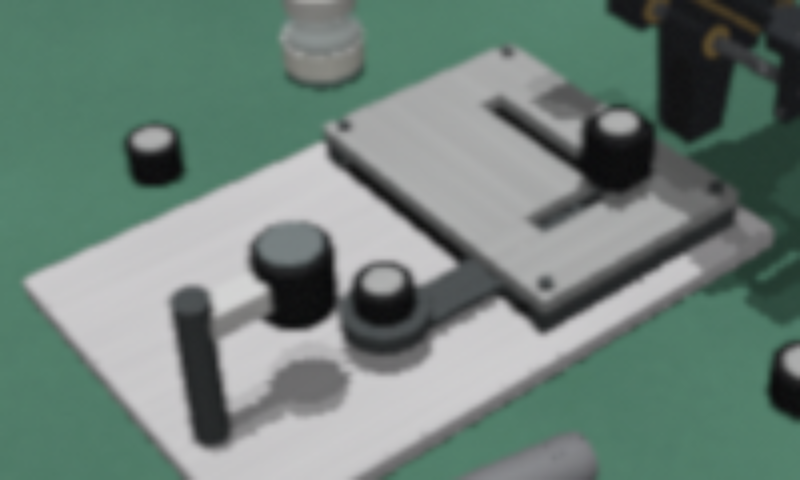

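The knob sits at the corner, clear of the fingers, with its cap at crop pixel (618,122). Now the push along +x.

carry_out(plan=[0, -0.01, 0, 0, 0, -0.018, 0, 0, 0, -0.023, 0, 0, 0, -0.026, 0, 0, 0, -0.029, 0, 0, 0, -0.032, 0, 0, 0, -0.035, 0, 0, 0, -0.035, 0, 0])

```text
t: 7.45
ee_pos: [0.4865, 0.0012, 0.0614]
eef_rot: [0.748, -0.663, 0.0, 0.0]
contact_force: [-1.1, -0.8, -0.1]
opening: 0.0006
```

```bash
python3 -c "
from h import *
go(.021,.001,.062)
p,_=cams.capture('scene'); cv2.imwrite('pics/s6.png',cv2.resize(p[160:280,170:370,::-1],None,fx=4,fy=4))"
```

```text
now st [-0.0152 -0.0013  0.0614] toolx yaw rel stage -90.01 shift [-0.0023 -0.0362 -0.0006] turn to -90: -0.01 F [-1.1 -0.8 -0.1] t 7.45 op 0.0006
```

View pics/s6.png

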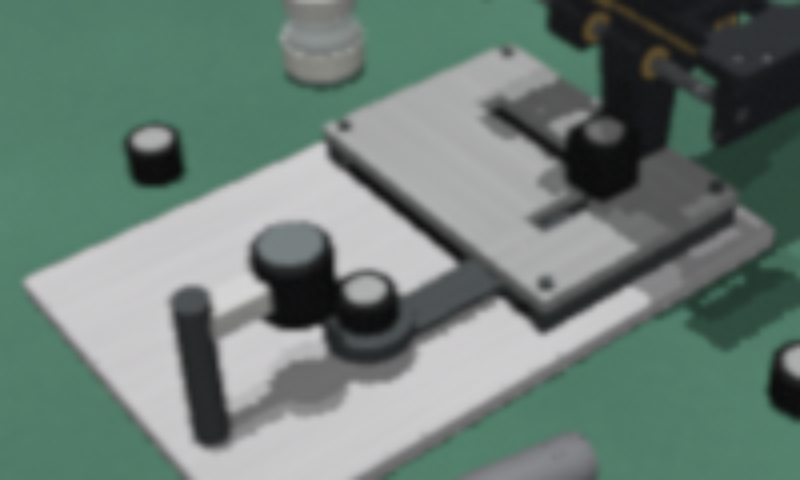

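The knob is moving into the short leg, with its cap now at (604,131). I'll keep pushing.

carry_out(plan=[0, -0.005, 0, 0, 0, -0.01, 0, 0, 0, -0.015, 0, 0, 0, -0.02, 0, 0, 0, -0.025, 0, 0, 0, -0.029, 0, 0, 0, -0.032, 0, 0, 0, -0.032, 0, 0])

```text
t: 8.3
ee_pos: [0.519, 0.0053, 0.0616]
eef_rot: [0.749, -0.663, 0.0, -0.001]
contact_force: [-1.2, -0.0, -0.3]
opening: 0.0009
```

```bash
python3 -c "
from h import *
go(.021,.001,.062)
p,_=cams.capture('scene'); cv2.imwrite('pics/s7.png',cv2.resize(p[160:280,170:370,::-1],None,fx=4,fy=4))"
```

```text
now st [ 0.0174 -0.0011  0.0616] toolx yaw rel stage -90.00 shift [-0.0021 -0.0036 -0.0004] turn to -90: -0.00 F [-1.2 -0.  -0.3] t 8.3 op 0.0009
```

View pics/s7.png

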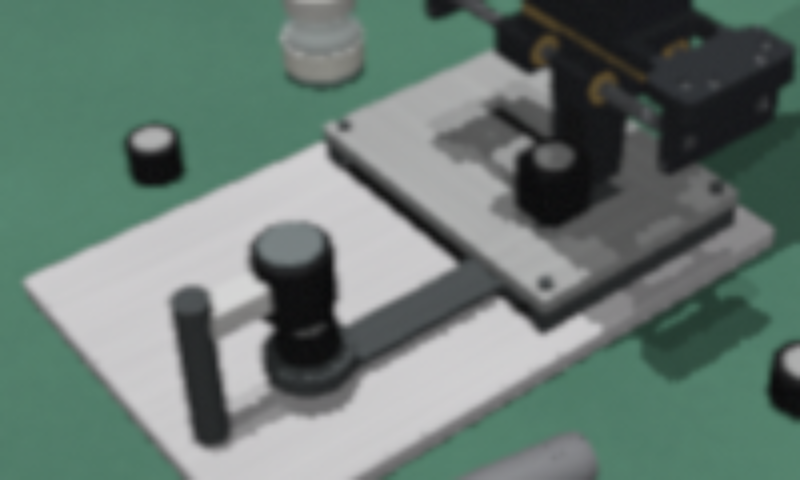

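Nearly home. I'll make short steps until the stop pushes back.

carry_out(plan=[0, -0.001, 0, 0, 0, -0.002, 0, 0, 0, -0.003, 0, 0, 0, -0.003, 0, 0])

```text
t: 8.75
ee_pos: [0.5213, 0.0055, 0.0616]
eef_rot: [0.748, -0.663, 0.0, -0.0]
contact_force: [-1.7, -0.4, 1.1]
opening: 0.0007
```

carry_out(plan=[0, -0.001, 0, 0, 0, -0.001, 0, 0, 0, -0.001, 0, 0])

```text
t: 9.05
ee_pos: [0.5222, 0.0056, 0.0615]
eef_rot: [0.748, -0.663, 0.0, -0.0]
contact_force: [-1.8, 1.2, 1.2]
opening: 0.0004
```

carry_out(plan=[0, -0.001, 0, 0, 0, -0.001, 0, 0, 0, -0.001, 0, 0])

```text
t: 9.35
ee_pos: [0.5231, 0.0057, 0.0614]
eef_rot: [0.748, -0.663, -0.0, -0.0]
contact_force: [-1.1, 0.1, 0.8]
opening: 0.0003
```

carry_out(plan=[0, -0.001, 0, 0, 0, -0.001, 0, 0, 0, -0.001, 0, 0])

```text
t: 9.65
ee_pos: [0.5235, 0.0057, 0.0614]
eef_rot: [0.748, -0.663, -0.0, 0.0]
contact_force: [-5.4, -0.5, 1.6]
opening: 0.0006
```

```bash
python3 -c "
from h import *
go(.021,.001,.062)
p,_=cams.capture('scene'); cv2.imwrite('pics/s8.png',cv2.resize(p[160:280,170:370,::-1],None,fx=4,fy=4))"
```

```text
now st [ 0.0221 -0.0012  0.0614] toolx yaw rel stage -90.01 shift [-0.0022  0.0011 -0.0006] turn to -90: -0.01 F [-5.4 -0.5  1.6] t 9.65 op 0.0006
```

View pics/s8.png

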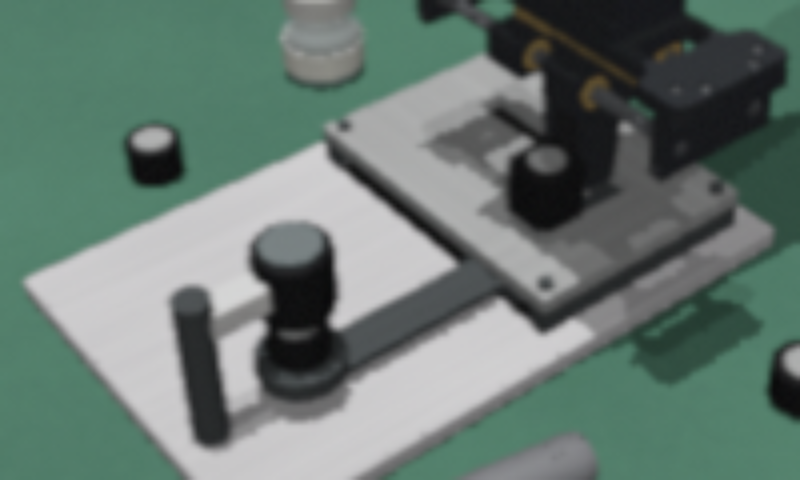

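The stop is felt at 5.4 N. Backing straight off, then up.

carry_out(plan=[0, 0.01, 0, 0, 0, 0.03, 0, 0, 0, 0.055, 0, 0, 0, 0.07, 0, 0, 0, 0.07, -0.04, 0, 0, 0.09, -0.08, 0, 0, 0.09, -0.12, 0, 0, 0.09, -0.12, 0])

```text
t: 10.5
ee_pos: [0.438, -0.0052, 0.186]
eef_rot: [0.748, -0.663, 0.004, -0.004]
contact_force: [0.7, 0.4, 0.7]
opening: 0.0003
```

carry_out(plan=[0.05, 0, 0, 0, 0.1, 0, 0, 0, 0.15, 0, 0, 0, 0.2, 0, 0, 0, 0.25, 0, 0, 0, 0.25, 0, 0, 0, 0.25, 0, 0, 0, 0.25, 0, 0, 0])

```text
t: 11.3
ee_pos: [0.4648, -0.2519, 0.1809]
eef_rot: [0.749, -0.663, -0.0, -0.0]
contact_force: [0.4, 0.5, 0.1]
opening: 0.0004
```

```bash
python3 -c "
from h import *
go(.021,.001,.062)
p,_=cams.capture('scene'); cv2.imwrite('pics/s9.png',cv2.resize(p[160:280,170:370,::-1],None,fx=4,fy=4))
p,_=cams.capture('top'); cv2.imwrite('pics/t9.png',cv2.resize(p[140:340,200:440,::-1],None,fx=3.3,fy=3,interpolation=cv2.INTER_CUBIC)[:600,:800])"
```

```text
now st [-0.0673 -0.2499  0.1809] toolx yaw rel stage -89.93 shift [-0.2507 -0.0887  0.1191] turn to -90: 0.07 F [0.4 0.5 0.1] t 11.3 op 0.0004
```

View pics/s9.png

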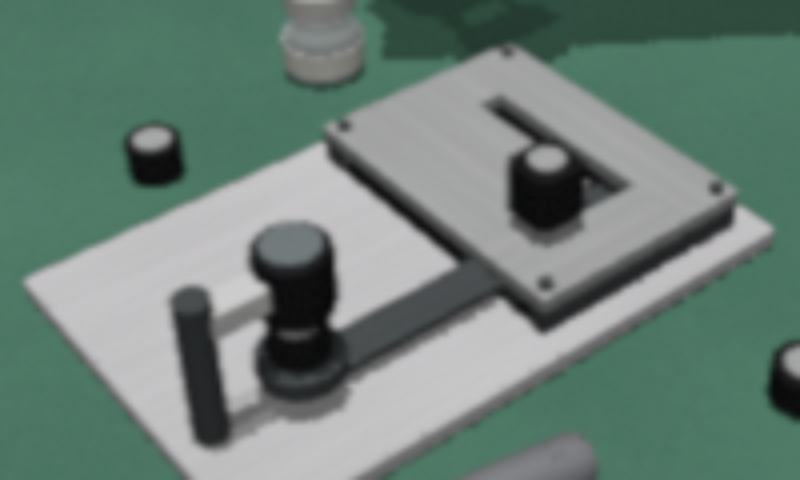

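View pics/t9.png

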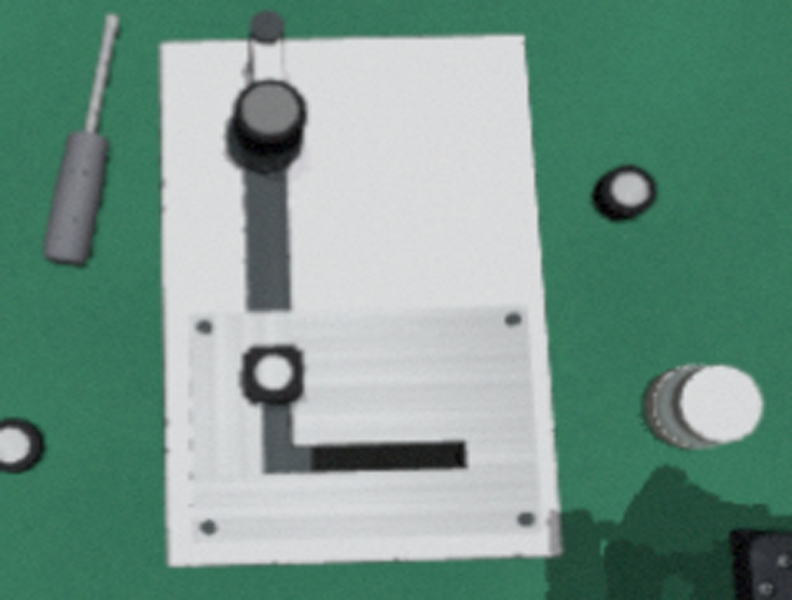

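```bash
python3 -c "
from h import *
m=cams.camera_model('top'); w=onplane(m,[(200+273/3.3,140+372/3)],.072)[0]; print((w[:2]-O)@R2)
m=cams.camera_model('scene'); w=onplane(m,[(170+546/4,160+158/4)],.072)[0]; print((w[:2]-O)@R2)
print(bot.close_job())"
```

```text
[0.04667469 0.00137618]
[0.04531451 0.00047008]
the job is handed in; nothing more can be done
None
```

The sample is under the lens. With closed fingertips I pushed the knob along the long leg to its stop and backed off. I then went round to the near face, pushed it along the short leg to the end stop, and withdrew clear of everything.

- **Contact forces:** the force at each stop was about 5 N, and about 1–3 N at the readings taken while sliding. The knob was never pinched.
- **Final knob position:** across 46.7 mm and along offset +1.4 mm from the top camera, 45.3 mm and +0.5 mm from the scene camera. Home is 45 mm and the stop 47 mm. The two views differ by about 1.4 mm, within the calibration error of about 2 mm.
- **Surroundings:** the last pictures show the specimen directly under the lens. The jar, screwdriver and loose samples are where they started, and the arm touches nothing.

The job was handed in at about 11.4 s, and no check failed.

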